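# Seat the setting disc in the dial gauge nest

### The job

Lay the steel setting disc flat on the lead-in end of the dial gauge fixture's lapped plate, slide it gently along the plate, without lifting it again, until it drops fully home in the round pocket, then swing the gauge arm in against its stop so that the stylus stands over the disc. Do not force the disc, and leave the oil bottle, brush and plug gauge where they are.

Things in the scene. Friction and masses are not known exactly. Their poses are not given: they have to be found in the camera images.
- setting_disc: steel disc, 40 mm diameter, 12 mm thick, about 0.12 kg, dark band round its rim, small brass spot on top; lies flat on the black rubber pad, either face alike; origin at the centre of its underside, z up through its thickness
- gauge_fixture: disc gauging fixture, fixed to the desk; blue base 10 mm high spanning x -100 to +80, y -85 to +45 mm of its frame; origin at desk height under the lane, z up. A bright lapped steel plate, 68 mm wide (y -34 to +34), runs along x (the lane, y = 0) between two dark rails 2 mm lower; its face is at z = 22 mm. Lead-in end at negative x, nearer the robot; pocket end at positive x
- lead_in (a point): point on the lapped face, on the lane, at x = -46 mm of the fixture frame: middle of the plain flat lead-in end, where the disc is first laid down
- pocket_zone (a point): on the lapped face at x = +22 mm, middle of the stretch where the pocket can be, NOT its measured place. The one pocket is round, 42.2 mm wide, 4 mm deep, flat-floored, on the lane. The plate is clamped (holds 90 N) where the last user set it, so the pocket centre lies anywhere from x = +4 to +40 mm: feel or look for it. A disc that is home stands 8 mm proud and the pocket wall stops it
- gauge_arm (a joint): angle (rad) of the swing arm with the small dial gauge, about upright axis swing_pivot: 0 = in against its stop, arm along fixture +y, stylus over pocket_zone; positive = swung away, clockwise from above; 1.57 = along fixture +x. Starts at 1.4 to 1.75, stays where left (0.06 N m friction). Stylus tip 32.5 mm above the desk: 2.5 mm over a disc that is home, 1.5 mm too low for one that is not
- swing_knob (a point): middle of the black knob standing upright on the swing arm, 26 mm from the pivot axis; 13 mm in diameter, 20 mm tall, this point at half its height (69 mm above the desk); round, so it can be pinched from any side and turns between the fingers. The dial farther out, 62 mm from the pivot, tops out 99 mm above the desk
- swing_pivot (a point): on the pivot axis of the swing arm, at the knob's height; fixed to the fixture at x = +22 mm, y = -62 mm of its frame
- oil_bottle: small white oiler bottle with a needle cap, 27 mm wide, 66 mm tall, loose bystander; origin at the centre of its underside
- brush: dust brush, 28 x 151 x 10 mm, loose bystander; origin at the centre of its underside
- plug_gauge: plug gauge, 18 x 110 x 16 mm, loose bystander; origin at the centre of its underside
Things that resemble listed ones, but are neither listed nor needed, are in the scene too. Leave any orange look-alike of the setting_disc alone.

How it is judged (in metres and radians):
On the way, in this order (a step that is already met when the one before it is completed fails the run):
1. the disc lies flat on the lapped face at the lead-in end, its centre within 20 mm of the lead-in point (horizontal distance between setting_disc and lead_in below 0.02 m and z of setting_disc in the frame of gauge_fixture between 0.0205 and 0.0235 m and angle between setting_disc's own z axis and vertical below 0.05 rad), for 0.2 s.
2. the disc has dropped flat to the floor of the pocket (z of setting_disc in the frame of gauge_fixture between 0.016 and 0.0192 m and x of setting_disc in the frame of gauge_fixture between 0 and 0.046 m and y of setting_disc in the frame of gauge_fixture between -0.004 and 0.004 m and angle between setting_disc's own z axis and vertical below 0.04 rad), for 0.2 s.
At the end, for the whole second after the job is handed in: the disc rests flat on the pocket floor (underside within about 1 mm of 18 mm above the desk, tilt under 0.04 rad) and the gauge arm stands at its stop (within 0.08 rad), both at rest (all of step 2 and linear speed of setting_disc below 0.01 m/s and value of joint gauge_arm below 0.08 rad and velocity of joint gauge_arm between -0.05 and 0.05 rad/s); the robot touches nothing.
It fails at once if the disc is pressed or rammed against the fixture with more than 30 N (contact force between setting_disc and gauge_fixture above 30 N).
It fails at once if over the pocket part of the plate the disc is lifted more than 6 mm off the lapped face, or lowered onto it from above, instead of being slid in (x of setting_disc in the frame of gauge_fixture between -0.02 and 0.07 m and y of setting_disc in the frame of gauge_fixture between -0.034 and 0.034 m and z of setting_disc in the frame of gauge_fixture between 0.028 and 0.05 m).
It fails at once if the oil bottle, brush or plug gauge is moved more than 20 mm (distance of any of oil_bottle, brush, plug_gauge from where it was at the start of the episode above 0.02 m).
It also fails if it takes over 64 s, if anything falls off the work surface, if the arm or the gripper's body presses on something with over 40 N, if the wrist force passes 120 N, or if a joint passes its speed limit or range.

### The arm

A 6-joint arm with a two-finger parallel gripper is mounted at the origin on a cart in front of the work surface, level with it; the furniture and walls round the work are solid. World frame = base frame: x ahead of the robot, y to its left, z up, the work surface at z = 0. Lengths are in m, angles in degrees, forces in N, time in s.
With the tool pointing down it reaches from about 0.375 to 0.9 m from the base axis. Payload 3.1 kg.
Tool frame: the origin (TCP) lies on the centre line of the jaws, within the pads' length; the fingertips stand 17 mm ahead of it and the grasp point (between the pads) lies 2 mm behind it; z points along the fingers, y is the line along which they close (so a half turn about z gives the same grasp; the last joint's range is limited). The gripper opens to 87 mm and grips with 3 to 60 N. Pads are 19 mm wide; open, the fingers measure 117 mm over their backs; the gripper's body (75 mm by 190 mm) begins 51 mm behind the grasp point.
Start: joints at [-81.962, 30.224, 82.088, -0, 67.689, -10.227], TCP at [0.196, -0.593, 0.24] pointing down, gripper open.
Joint ranges: [-176.69, 176.69], [-43.24, 126.21], [12.49, 139.97], [-82, 262], [0, 151.66], [-163.58, 163.58]. Speed limits (degrees/s): [159.86, 159.86, 180, 180, 180, 180].

### API

Orientations are given as a 3x3 rotation matrix whose columns are the frame's x, y, z axes.
In Python, from rig import bot, imaging, finder gives the robot as it stands. The module is installed in compiled form; this text tells all that it offers.
- The arm moves only by the tool play_rows, never from a script. Its argument "motion" is a list that holds one entry, the list of rows, each a list of 6 numbers: the shift along the tool's x, y, z in shares of 40 cm (1.0 is 40 cm), then the turn, a rotation vector about the tool's x, y, z in normalised numbers (1 is 90 degrees). In form: [[[dx, dy, dz, wx, wy, wz], ...]]. A call has 1 to 8 rows; each row is the pose to reach, as a shift and turn from the pose commanded when the call began, along the tool's axes at that moment; what a row does not reach only later rows make up. A row lasts 1/12 s, in which the tool goes at most 41.7 mm and 7.16 degrees, less where a joint would pass 70% of its speed; a pose out of reach is approached as far as the arm can. Shift and turn numbers lie between -1 and 1, and a call with a number outside is refused. A call with a gripper value outside its range is refused whole. "fingers" is the finger opening in m, from 0 to 0.087, set as the call begins (left out, the last holds). The fingers move at their own pace and stop on an object; the grip force is fixed at half the most. Time passes only in rows, so rows that repeat a pose let the fingers close. It gives the time, the measured TCP pose, the force, the opening and the grip force at its end, in the units of the state.
- bot.read_state(): the state, without advancing time (a new reading comes with each control period).
- imaging.capture(name): name is "side" or "top" or "wrist"; returns a dict with "frame" (480x640x3 uint8, red, green, blue), "camera_matrix" (3x3 intrinsics, pixels), "R" (3x3) and "t" (3): a world point X has camera coordinates R X + t. Camera axes: x right, y down, z forward; pixel columns grow to the right and rows downward; lengths in m; the calibration is good to about 2 mm. The wrist camera is an equidistant fisheye: a pixel r from the principal point sees the ray r / f radians off the axis. A picture is of the moment at which its call begins. There is no depth.
- bot.hand_in(): hands the job in; it is judged then, once.
Trained networks look in the newest picture that a camera, given by its name, has taken for a name from the list of things; names that differ only in an ending like _2 or _b are one class to them, and where a whole thing is asked for, a point or a joint stands for the part that bears it (a point fixed in the world has none). Each returns a list of dicts, best first, with "confidence" (0 to 1); they miss things now and then, are a little off and sometimes report something else, mostly with a low value. They report only what shows in the picture. A call takes as long as a camera call. They do not tell look-alikes from the thing itself.
- finder.recognise(camera, name): "at" ([x, y, z] in m, in world coordinates, good to about 4 mm: the middle of the surface that is visible of it).
- finder.outline_of(camera, name): "pixels" (480x640 bool, what is visible of it).
The state is a dict: "time_s": time; "joint_positions": joint angles; "qvel": joint speeds; "tau": joint torques, N m; "position": TCP position; "tcp_rot": TCP orientation; "force": force on the tool from outside, world axes, zero at the start; "moment": the same for the moment, N m; "opening": opening from 0.0 (shut) to 1.0 (fully open); "grasp_force": force on a finger pad.
Only numpy, scipy, OpenCV 4.12 (cv2) and the standard library are available. Lean on these libraries where they do the work, as an engineer would, in place of code of your own. Each camera call takes 0.05 s, during which the arm holds its last target. There are 200 camera calls.

## Working session

There is one attempt and no reset: what is moved stays moved. The work goes in short steps, Python scripts to look and compute and a tool call to move; the robot and the scene stay as the last step left them, time stands still between calls to the robot, and variables do not carry over. Pictures are saved under pics/ and viewed, at most 10 in all, crops included, and the job is handed in when it is done.

Besides the shell and the picture viewer there is one more tool, called after "Call:" as name([rows], argument=value, ...), one row to a line, values as JSON. play_rows: Moves the arm, as the interface text tells. Its arguments: {"type":"object","properties":{"motion":{"type":"array"},"fingers":{"type":"number"}},"required":["motion"]}

```bash
mkdir -p pics
python3 - <<'E'
from rig import bot, imaging, finder
import cv2,numpy as np
s=bot.read_state();print(s['time_s'],s['position'],np.round(s['tcp_rot'],3).tolist(),s['opening'])
for c in ['top','side']:
    d=imaging.capture(c);cv2.imwrite(f'pics/{c}0.png',d['frame'][:,:,::-1])
    print(c,np.round(d['camera_matrix'],1).tolist(),np.round(d['R'],4).tolist(),np.round(d['t'],4).tolist())
    for n in ['setting_disc','gauge_fixture','gauge_arm','swing_knob','oil_bottle','brush','plug_gauge']:
        print(n,[(np.round(r['at'],3).tolist(),round(r['confidence'],2)) for r in finder.recognise(c,n)][:3])
E
```

```text
0.0 [ 0.19580452 -0.59281615  0.23857177] [[0.95, 0.313, -0.0], [0.313, -0.95, 0.002], [0.0, -0.002, -1.0]] 1.0011483592211077
top [[614.3, 0.0, 320.5], [0.0, 614.3, 240.7], [0.0, 0.0, 1.0]] [[-0.0179, -0.9998, 0.0041], [-0.9833, 0.0169, -0.181], [0.1809, -0.0072, -0.9835]] [-0.096, 0.5798, 1.0075]
setting_disc [([0.464, 0.099, 0.012], 0.87), ([0.432, -0.148, 0.015], 0.75)]
gauge_fixture [([0.55, -0.278, 0.018], 0.7)]
gauge_arm [([0.616, -0.324, 0.062], 0.67)]
swing_knob [([0.615, -0.326, 0.063], 0.67)]
oil_bottle [([0.618, -0.325, 0.062], 0.56), ([0.426, -0.058, 0.031], 0.49)]
brush [([0.57, 0.08, 0.009], 0.59)]
plug_gauge [([0.717, -0.203, 0.016], 0.91), ([0.55, -0.278, 0.019], 0.28)]
side [[616.9, 0.0, 320.1], [0.0, 616.9, 233.8], [0.0, 0.0, 1.0]] [[-0.94, -0.3413, -0.0006], [-0.1433, 0.3962, -0.9069], [0.3097, -0.8524, -0.4213]] [0.5091, 0.1825, 0.8356]
setting_disc [([0.457, 0.102, 0.017], 0.96), ([0.424, -0.144, 0.013], 0.64)]
gauge_fixture [([0.552, -0.264, 0.024], 0.69)]
gauge_arm [([0.623, -0.321, 0.063], 0.8)]
swing_knob [([0.626, -0.327, 0.061], 0.87)]
oil_bottle [([0.425, -0.047, 0.028], 0.98)]
brush [([0.57, 0.06, 0.009], 0.83), ([0.427, -0.045, 0.029], 0.4)]
plug_gauge [([0.555, -0.267, 0.021], 0.39)]
```

View pics/top0.png

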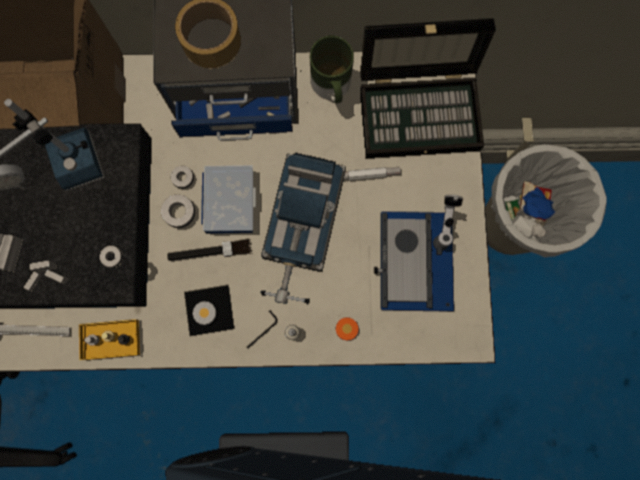

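View pics/side0.png

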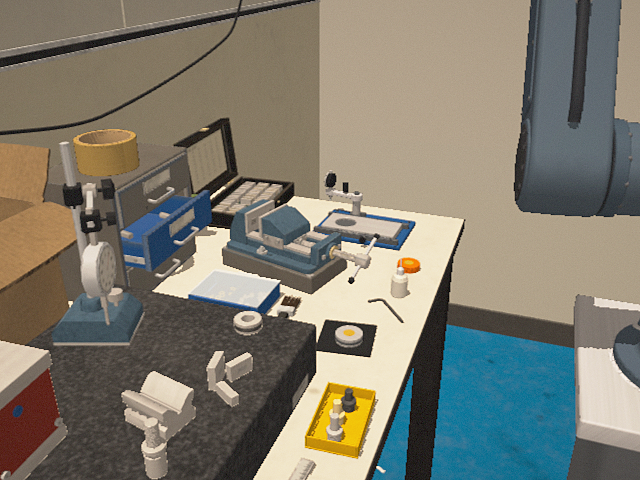

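The top view shows the disc on its pad at about (204,313) and the orange look-alike at (347,329). The fixture spans (381..453, 212..310), its pocket is a dark circle at (406,240), and the knob and arm are near (450,220).

```bash
cat > h.py <<'E'
from rig import bot, imaging, finder
import cv2,numpy as np
def back(d,uv,z):
    K,R,t=d['camera_matrix'],np.array(d['R']),np.array(d['t'])
    r=R.T@np.linalg.inv(K)@np.array([uv[0],uv[1],1.]);c=-R.T@t
    return c+r*(z-c[2])/r[2]
def backw(d,uv,z):
    K,R,t=d['camera_matrix'],np.array(d['R']),np.array(d['t'])
    p=np.array([(uv[0]-K[0][2]),(uv[1]-K[1][2])]);r=np.hypot(*p);th=r/K[0][0]
    v=R.T@np.r_[p/max(r,1e-9)*np.sin(th),np.cos(th)];c=-R.T@t
    return c+v*(z-c[2])/v[2]
def rel(x): # world point -> TCP shift in tool axes
    s=bot.read_state();return np.array(s['tcp_rot']).T@(np.array(x)-s['position'])
E
python3 - <<'E'
from h import *
d=imaging.capture('top');f=d['frame']
a=f[195:325,365:470];cv2.imwrite('pics/c1.png',cv2.resize(a[:,:,::-1],None,fx=4.5,fy=4.5,interpolation=cv2.INTER_CUBIC))
hsv=cv2.cvtColor(f,cv2.COLOR_RGB2HSV)
m=cv2.inRange(hsv,(100,120,40),(130,255,255));m[:195]=0;m[325:]=0;m[:,:365]=0;m[:,470:]=0
p=np.argwhere(m)[:,::-1].astype(np.float32);r=cv2.minAreaRect(p);print(r)
b=cv2.boxPoints(r);[print(q,back(d,q,.01).round(4)) for q in b]
print('pocket',back(d,(406,240),.02))
for n in ['setting_disc']:
  for o in finder.outline_of('top',n):
    ys,xs=np.nonzero(o['pixels']);print(n,o['confidence'],xs.mean(),ys.mean(),len(xs),np.ptp(xs),np.ptp(ys),back(d,(xs.mean(),ys.mean()),.011).round(4))
print(back(d,(204,313),.012))
E
```

```text
((417.80242919921875, 261.15765380859375), (70.04077911376953, 96.81658935546875), 0.9710219502449036)
[381.9667 308.9655] [ 0.4619 -0.2126  0.01  ]
[383.60745 212.16284] [ 0.6368 -0.2219  0.01  ]
[453.63815 213.3498 ] [ 0.6324 -0.3489  0.01  ]
[451.9974  310.15247] [ 0.4576 -0.336   0.01  ]
pocket [ 0.58290209 -0.25879873  0.02      ]
setting_disc 0.72 203.9929742388759 312.6510538641686 427 22 22 [0.4609 0.1005 0.011 ]
setting_disc 0.65 346.57487922705315 327.84299516908214 414 21 22 [ 0.43   -0.1493  0.011 ]
[0.46020817 0.10034033 0.012     ]
```

View pics/c1.png

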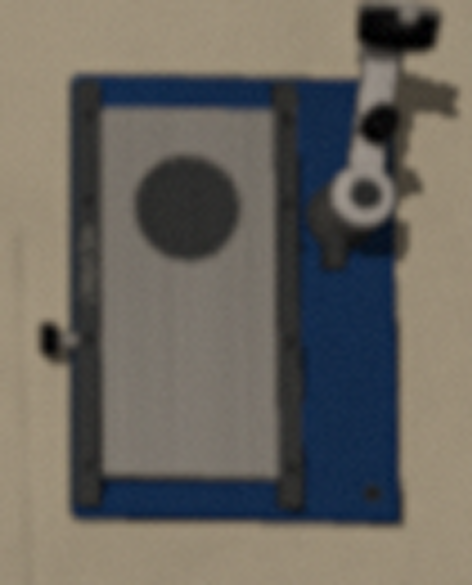

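The crop shows the pocket at about full-image pixel (406.6,241), slightly past mid-plate, with the arm along fixture +x. Fixture yaw is about −3°.

```bash
cat >> h.py <<'E'
def go(x,y,z,yaw):
    """shift in tool axes and tool-z turn (deg) to get there, tool y axis at world yaw"""
    s=bot.read_state();R=np.array(s['tcp_rot']);cur=np.degrees(np.arctan2(R[1,1],R[0,1]))
    w=(yaw-cur+180)%360-180
    print('t',round(s['time_s'],2),'shift',rel([x,y,z]).round(4),'wz',round(-w,2),'cur',np.round(s['position'],4),round(cur,2),'F',np.round(s['force'],1),'op',round(s['opening']*87,1))
E
python3 -c "
from h import *
go(.45,-.30,.24,-3)"
```

```text
t 0.9 shift [ 0.3333 -0.199  -0.0004] wz -68.73 cur [ 0.1959 -0.5935  0.2396] -71.73 F [ 0.1  1.3 -0.5] op 87.0
```

The manual's scale: shifts go in shares of 40 cm and turns go in shares of 90 degrees. Converting my numbers, 0.28 m / 0.4 = 0.7, -0.165 m / 0.4 = -0.4125, -57 degrees / 90 = -0.6333.

Call:
play_rows([
  [[0.7, -0.4125, 0, 0, 0, -0.6333], [0.7, -0.4125, 0, 0, 0, -0.6333], [0.7, -0.4125, 0, 0, 0, -0.6333], [0.7, -0.4125, 0, 0, 0, -0.6333], [0.7, -0.4125, 0, 0, 0, -0.6333], [0.7, -0.4125, 0, 0, 0, -0.6333], [0.7, -0.4125, 0, 0, 0, -0.6333], [0.7, -0.4125, 0, 0, 0, -0.6333]],
], fingers=0.087)

```text
time_s: 1.57
position: [0.4115, -0.3465, 0.2398]
tcp_rot: [[0.248, 0.969, 0.001], [0.969, -0.248, 0.001], [0.001, 0.0, -1.0]]
force: [0.1, -0.4, 0.7]
opening: 0.996
grasp_force: 0.0
```

```bash
python3 -c "
from h import *
go(.44,.02,.24,-3)"
```

```text
t 1.57 shift [ 0.3621 -0.0632 -0.    ] wz -11.33 cur [ 0.4115 -0.3465  0.2398] -14.33 F [ 0.1 -0.4  0.7] op 86.7
```

Converted, 0.33 m / 0.4 = 0.825, -0.058 m / 0.4 = -0.145, -11.3 degrees / 90 = -0.1256.

Call:
play_rows([
  [[0.825, -0.145, 0, 0, 0, -0.1256], [0.825, -0.145, 0, 0, 0, -0.1256], [0.825, -0.145, 0, 0, 0, -0.1256], [0.825, -0.145, 0, 0, 0, -0.1256], [0.825, -0.145, 0, 0, 0, -0.1256], [0.825, -0.145, 0, 0, 0, -0.1256], [0.825, -0.145, 0, 0, 0, -0.1256], [0.825, -0.145, 0, 0, 0, -0.1256]],
])

```text
time_s: 2.23
position: [0.4377, -0.015, 0.2399]
tcp_rot: [[0.06, 0.998, 0.001], [0.998, -0.06, -0.0], [-0.0, 0.001, -1.0]]
force: [1.5, 0.1, 0.4]
opening: 1.003
grasp_force: 0.0
```

```bash
python3 -c "
from h import *
go(.4605,.1003,.14,-3)"
```

```text
t 2.23 shift [0.1165 0.0157 0.0999] wz -0.47 cur [ 0.4377 -0.015   0.2399] -3.47 F [1.5 0.1 0.4] op 87.2
```

Converted, 0.1165 m / 0.4 = 0.2913, 0.0157 m / 0.4 = 0.0393, 0.5 degrees / 90 = 0.0056.

Call:
play_rows([
  [[0.2913, 0.0393, 0.25, 0, 0, 0.0056], [0.2913, 0.0393, 0.25, 0, 0, 0.0056], [0.2913, 0.0393, 0.25, 0, 0, 0.0056], [0.2913, 0.0393, 0.25, 0, 0, 0.0056], [0.2913, 0.0393, 0.25, 0, 0, 0.0056], [0.2913, 0.0393, 0.25, 0, 0, 0.0056]],
])

```text
time_s: 2.73
position: [0.4599, 0.0994, 0.1387]
tcp_rot: [[0.066, 0.998, -0.002], [0.998, -0.066, -0.0], [-0.0, -0.002, -1.0]]
force: [0.6, -0.1, -0.4]
opening: 0.996
grasp_force: 0.0
```

Run:
```python
from h import *
go(.4605,.1003,.14,-3)
d=imaging.capture('wrist');cv2.imwrite('pics/w1.png',d['frame'][:,:,::-1])
print(d['camera_matrix'].round(1),d['R'].round(3),d['t'].round(3))
for o in finder.outline_of('wrist','setting_disc'):
    ys,xs=np.nonzero(o['pixels']);print(o['confidence'],xs.mean(),ys.mean(),len(xs),backw(d,(xs.mean(),ys.mean()),.012).round(4))
```

```text
t 2.73 shift [ 0.0009  0.0006 -0.0013] wz -0.76 cur [0.4599 0.0994 0.1387] -3.76 F [ 0.6 -0.1 -0.4] op 86.6
[[371.6   0.  315.6]
 [  0.  371.6 242. ]
 [  0.    0.    1. ]] [[ 0.998 -0.065 -0.004]
 [-0.061 -0.955  0.291]
 [-0.023 -0.29  -0.957]] [-0.452  0.119  0.333]
0.66 317.9079006772009 237.31828442437924 2215 [0.4611 0.1019 0.012 ]
```

View pics/w1.png

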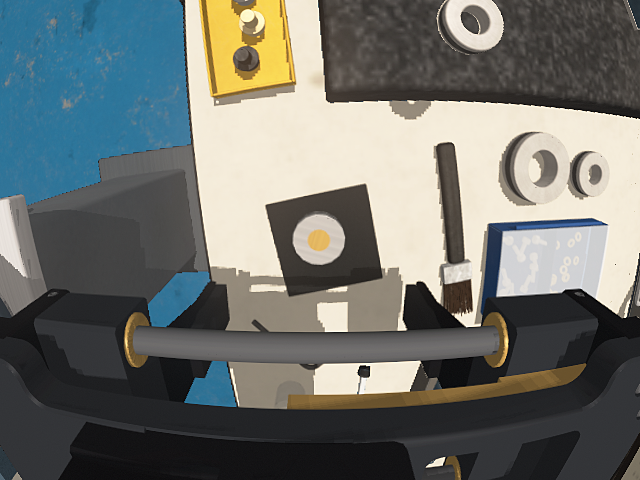

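The wrist view shows the disc centred at (318,238) on its pad, i.e. world (0.461,0.102), with the brush well clear of the fingers.

Converted, 0.116 m / 0.4 = 0.29, 0.11 m / 0.4 = 0.275, -0.7 degrees / 90 = -0.0078.

Call:
play_rows([
  [[0.0038, 0.0015, 0.1, 0, 0, -0.0078], [0.0038, 0.0015, 0.2, 0, 0, -0.0078], [0.0038, 0.0015, 0.25, 0, 0, -0.0078], [0.0038, 0.0015, 0.275, 0, 0, -0.0078], [0.0038, 0.0015, 0.29, 0, 0, -0.0078], [0.0038, 0.0015, 0.29, 0, 0, -0.0078], [0.0038, 0.0015, 0.29, 0, 0, -0.0078]],
])

```text
time_s: 3.42
position: [0.4621, 0.0994, 0.0246]
tcp_rot: [[0.057, 0.998, 0.002], [0.998, -0.057, -0.0], [0.0, 0.002, -1.0]]
force: [-0.0, -0.1, -0.6]
opening: 1.0
grasp_force: 0.0
```

Call:
play_rows([
  [[0, 0, 0, 0, 0, 0], [0, 0, 0, 0, 0, 0], [0, 0, 0, 0, 0, 0], [0, 0, 0, 0, 0, 0], [0, 0, 0, 0, 0, 0], [0, 0, 0, 0, 0, 0], [0, 0, 0, 0, 0, 0], [0, 0, 0, 0, 0, 0]],
], fingers=0.03)

```text
time_s: 4.08
position: [0.4611, 0.1, 0.0235]
tcp_rot: [[0.056, 0.998, -0.0], [0.998, -0.056, -0.0], [-0.0, -0.0, -1.0]]
force: [-0.2, -0.1, 0.0]
opening: 0.478
grasp_force: 0.0
```

Call:
play_rows([
  [[0, 0, 0, 0, 0, 0], [0, 0, 0, 0, 0, 0], [0, 0, 0, 0, 0, 0], [0, 0, 0, 0, 0, 0]],
])

```text
time_s: 4.42
position: [0.4612, 0.1, 0.0235]
tcp_rot: [[0.056, 0.998, -0.0], [0.998, -0.056, 0.0], [0.0, -0.0, -1.0]]
force: [0.4, 0.5, -0.4]
opening: 0.445
grasp_force: 30.0
```

Converted, -0.14 m / 0.4 = -0.35, -0.1 m / 0.4 = -0.25.

Call:
play_rows([
  [[0, 0, -0.075, 0, 0, 0], [0, 0, -0.15, 0, 0, 0], [0, 0, -0.25, 0, 0, 0], [0, 0, -0.35, 0, 0, 0], [0, 0, -0.35, 0, 0, 0], [0, 0, -0.35, 0, 0, 0]],
])

```text
time_s: 4.92
position: [0.4624, 0.1, 0.1655]
tcp_rot: [[0.056, 0.998, 0.005], [0.998, -0.056, -0.0], [0.0, 0.005, -1.0]]
force: [-0.2, 0.3, -2.1]
opening: 0.446
grasp_force: 30.0
```

Run:
```python
from h import *
go(.512,-.258,.16,-3)
d=imaging.capture('wrist');cv2.imwrite('pics/w2.png',d['frame'][:,:,::-1])
```

```text
t 4.92 shift [-0.3546  0.0696  0.0058] wz -0.23 cur [0.4624 0.1    0.1655] -3.23 F [-0.2  0.3 -2.1] op 38.8
```

View pics/w2.png

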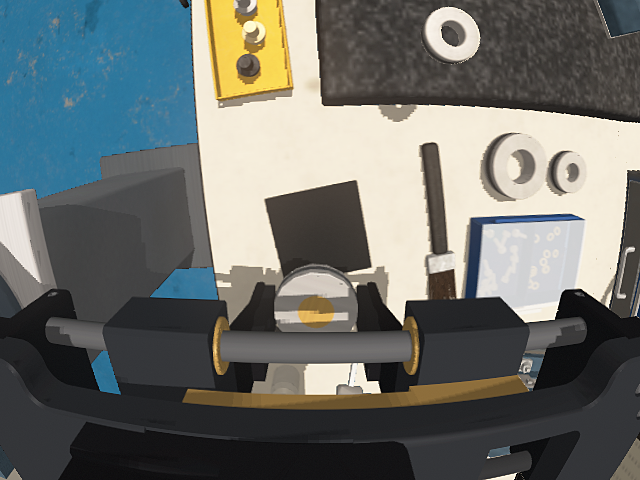

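The disc is held between the pads, its brass spot at (316,312), and the pad is now empty. Moving to a point above the lead-in.

Converted, -0.31 m / 0.4 = -0.775, -0.16 m / 0.4 = -0.4, -0.2 degrees / 90 = -0.0022.

Call:
play_rows([
  [[-0.1, 0, -0.05, 0, 0, -0.0022], [-0.2, 0.05, -0.05, 0, 0, -0.0022], [-0.3, 0.075, -0.05, 0, 0, -0.0022], [-0.4, 0.1, -0.05, 0, 0, -0.0022], [-0.5, 0.1, -0.05, 0, 0, -0.0022], [-0.6, 0.1125, -0.05, 0, 0, -0.0022], [-0.7, 0.125, -0.05, 0, 0, -0.0022], [-0.775, 0.1375, -0.025, 0, 0, -0.0022]],
])

```text
time_s: 5.63
position: [0.4983, -0.2162, 0.1721]
tcp_rot: [[0.055, 0.998, -0.001], [0.998, -0.055, -0.0], [-0.0, -0.001, -1.0]]
force: [1.8, 0.5, -1.1]
opening: 0.446
grasp_force: 30.0
```

Converted, -0.045 m / 0.4 = -0.1125, -0.03 m / 0.4 = -0.075.

Call:
play_rows([
  [[-0.075, 0.015, 0, 0, 0, 0], [-0.1125, 0.025, 0, 0, 0, 0], [-0.1125, 0.025, 0, 0, 0, 0], [-0.1125, 0.025, 0, 0, 0, 0]],
])

```text
time_s: 5.97
position: [0.5052, -0.2575, 0.1716]
tcp_rot: [[0.054, 0.999, -0.003], [0.999, -0.054, 0.003], [0.003, -0.003, -1.0]]
force: [-0.7, 1.0, -2.1]
opening: 0.443
grasp_force: 30.0
```

Run:
```python
from h import *
go(.512,-.258,.16,-3)
d=imaging.capture('wrist');f=d['frame'];cv2.imwrite('pics/w3.png',f[:,:,::-1])
s=bot.read_state();p=s['position']
hsv=cv2.cvtColor(f,cv2.COLOR_RGB2HSV);m=cv2.inRange(hsv,(12,110,120),(30,255,255));m[:250]=0;m[335:]=0;m[:,:270]=0;m[:,360:]=0
ys,xs=np.nonzero(m);print(len(xs),xs.mean(),ys.mean(),xs.min(),xs.max(),ys.min(),ys.max())
print('spot rel tool',(np.array(s['tcp_rot']).T@(backw(d,(xs.mean(),ys.mean()),p[2]-.0095)-p)).round(4))
print('cam',-(d['R'].T@d['t'])-p)
```

```text
t 5.97 shift [-0.0002  0.0069  0.0116] wz -0.12 cur [ 0.5052 -0.2575  0.1716] -3.12 F [-0.7  1.  -2.1] op 38.5
534 315.8370786516854 313.314606741573 298 333 296 326
spot rel tool [-0.0009  0.0001  0.0095]
cam [0.00504116 0.07937299 0.1434755 ]
```

View pics/w3.png

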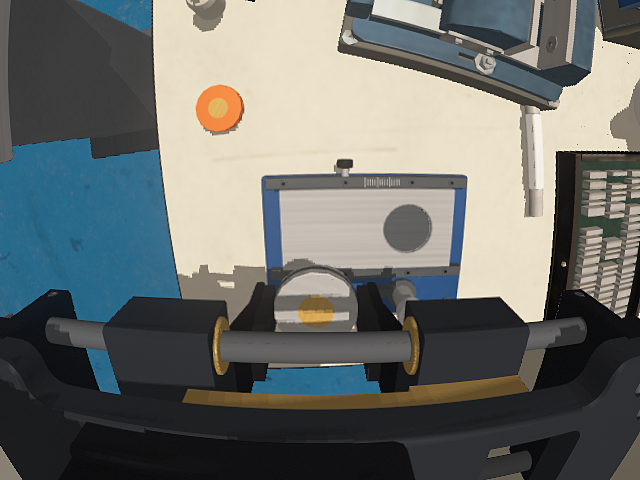

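The wrist view shows the plate at about cols 280..452 and rows 190..268, the pocket at (408,228), and the disc in hand at (316,313). Next I fit the lane and pocket numerically.

```bash
cat > fit.py <<'E'
from h import *
def fit(d,roi,bk,pz):
    f=cv2.GaussianBlur(cv2.cvtColor(d['frame'],cv2.COLOR_RGB2GRAY),(3,3),0)
    x0,x1,y0,y1=roi
    s=d['frame'][y0:y1,x0:x1].astype(int)
    lum=s.mean(2);print('lum pct',np.percentile(lum,[5,25,50,75,95]).round())
    return f
if __name__=='__main__':
    d=cap=imaging.capture('wrist');f=d['frame'].astype(float);g=f.mean(2)
    print('col 340',g[170:285:3,340].round().astype(int))
    print('row 215',g[215,255:475:4].round().astype(int))
    # edges by strongest gradient
    gr=np.gradient(cv2.GaussianBlur(g,(3,3),0),axis=0);gc=np.gradient(cv2.GaussianBlur(g,(3,3),0),axis=1)
    top=[(c,182+np.argmax(gr[182:200,c])) for c in range(295,440,5)]
    bot_=[(c,258+np.argmin(gr[258:276,c])) for c in range(365,440,5)]
    for n,e in (('top',top),('bot',bot_)):
        w=np.array([backw(d,q,.022) for q in e]);a=np.polyfit(w[:,0],w[:,1],1);r=w[:,1]-np.polyval(a,w[:,0])
        k=abs(r)<.0015;a=np.polyfit(w[k,0],w[k,1],1);print(n,k.sum(),'yaw',np.degrees(np.arctan(a[0])),'y@.51,.58',np.polyval(a,[.51,.58]))
    for n,lo,hi,fn in (('left',270,292,np.argmax),('right',440,462,np.argmin)):
        w=np.array([backw(d,(lo+fn(gc[r,lo:hi]),r),.022) for r in range(200,258,4)]);print(n,np.median(w,0).round(4))
    m=((g<130)[200:258,375:440]).astype(np.uint8)
    n,l,st,ce=cv2.connectedComponentsWithStats(m);i=1+np.argmax(st[1:,4]);print(st[i],ce[i]+[375,200])
    ct=cv2.findContours((l==i).astype(np.uint8),0,1)[0][0].reshape(-1,2)+[375,200]
    w=np.array([backw(d,q,.022) for q in ct]);(c,r)=cv2.minEnclosingCircle(w[:,:2].astype(np.float32));print('pocket',c,r,w.mean(0))
E
python3 fit.py
```

```text
col 340 [137 133  71 102 103 104  96 158 186 184 195 186 189 187 185 190 187 186
 183 193 189 188 192 189 186 186 184 180 189 183 181 187 185 106 108  75
  82 191 185]
row 215 [217 216 151 102 103 103  94 190 189 190 190 191 190 191 191 190 190 191
 190 190 190 189 189 189 189 188 189 189 187 188 187 188 187 190  90  97
  96  97  97  95  95  94  95 116 186 186 187 186 186 187  96  99  95 222
 221]
top 29 yaw -1.705604624785234 y@.51,.58 [-0.22167725 -0.22376166]
bot 13 yaw -1.8568465967338679 y@.51,.58 [-0.2896416  -0.29191096]
left [ 0.4759 -0.2506  0.022 ]
right [ 0.6209 -0.2575  0.022 ]
[   9    6   48   48 1782] [407.52749719 229.59988777]
pocket (0.5810434818267822, -0.2575411796569824) 0.02095038816332817 [ 0.58124703 -0.25865569  0.022     ]
```

```bash
python3 -c "
from h import *
go(.509,-.255,.06,-1.8)"
```

```text
t 6.07 shift [0.0007 0.0042 0.1124] wz -1.18 cur [ 0.5051 -0.2559  0.1724] -2.98 F [-0.5  0.4 -1.4] op 38.8
```

Converted, 0.1125 m / 0.4 = 0.2813, 0.11 m / 0.4 = 0.275, -1.2 degrees / 90 = -0.0133.

Call:
play_rows([
  [[0.0025, 0.01, 0.1, 0, 0, -0.0133], [0.0025, 0.01, 0.2, 0, 0, -0.0133], [0.0025, 0.01, 0.25, 0, 0, -0.0133], [0.0025, 0.01, 0.275, 0, 0, -0.0133], [0.0025, 0.01, 0.2813, 0, 0, -0.0133], [0.0025, 0.01, 0.2813, 0, 0, -0.0133], [0.0025, 0.01, 0.2813, 0, 0, -0.0133]],
])

```text
time_s: 6.65
position: [0.5112, -0.2574, 0.0624]
tcp_rot: [[0.031, 1.0, 0.002], [1.0, -0.031, -0.002], [-0.001, 0.002, -1.0]]
force: [0.2, 0.0, -0.2]
opening: 0.448
grasp_force: 30.0
```

```bash
python3 -c "
from h import *
go(.509,-.255,.047,-1.8)"
```

```text
t 6.65 shift [ 0.0023 -0.0023  0.0154] wz 0.02 cur [ 0.5112 -0.2574  0.0624] -1.78 F [ 0.2  0.  -0.2] op 38.9
```

Converted, 0.013 m / 0.4 = 0.0325, -0.001 m / 0.4 = -0.0025.

Call:
play_rows([
  [[0.0025, -0.0025, 0.02, 0, 0, 0], [0.0025, -0.0025, 0.03, 0, 0, 0], [0.0025, -0.0025, 0.0325, 0, 0, 0], [0.0025, -0.0025, 0.0325, 0, 0, 0], [0.0025, -0.0025, 0.0325, 0, 0, 0]],
])

```text
time_s: 7.07
position: [0.5093, -0.2564, 0.0482]
tcp_rot: [[0.032, 0.999, 0.0], [0.999, -0.032, -0.0], [-0.0, 0.0, -1.0]]
force: [0.1, -1.0, -1.8]
opening: 0.448
grasp_force: 30.0
```

Converted, 0.001 m / 0.4 = 0.0025.

Call:
play_rows([
  [[0, 0, 0.0025, 0, 0, 0], [0, 0, 0.0025, 0, 0, 0], [0, 0, 0.0025, 0, 0, 0]],
])

```text
time_s: 7.32
position: [0.5093, -0.2564, 0.0471]
tcp_rot: [[0.032, 0.999, 0.0], [0.999, -0.032, -0.0], [-0.0, 0.0, -1.0]]
force: [-0.1, 0.4, -1.8]
opening: 0.443
grasp_force: 30.0
```

Converted, 0.001 m / 0.4 = 0.0025.

Call:
play_rows([
  [[0, 0, 0.0025, 0, 0, 0], [0, 0, 0.0025, 0, 0, 0], [0, 0, 0.0025, 0, 0, 0]],
])

```text
time_s: 7.57
position: [0.5092, -0.2563, 0.046]
tcp_rot: [[0.032, 0.999, -0.0], [0.999, -0.032, 0.0], [0.0, -0.0, -1.0]]
force: [0.4, 0.5, -2.0]
opening: 0.443
grasp_force: 30.0
```

Converted, 0.0007 m / 0.4 = 0.0018.

Call:
play_rows([
  [[0, 0, 0.0018, 0, 0, 0], [0, 0, 0.0018, 0, 0, 0]],
])

```text
time_s: 7.73
position: [0.5092, -0.2563, 0.0453]
tcp_rot: [[0.032, 0.999, -0.0], [0.999, -0.032, 0.0], [0.0, -0.0, -1.0]]
force: [0.2, 0.9, -1.5]
opening: 0.447
grasp_force: 30.0
```

Converted, 0.0007 m / 0.4 = 0.0018.

Call:
play_rows([
  [[0, 0, 0.0018, 0, 0, 0], [0, 0, 0.0018, 0, 0, 0]],
])

```text
time_s: 7.9
position: [0.5092, -0.2563, 0.0445]
tcp_rot: [[0.032, 0.999, -0.0], [0.999, -0.032, 0.0], [0.0, -0.0, -1.0]]
force: [0.6, -0.6, -1.2]
opening: 0.447
grasp_force: 30.0
```

Converted, 0.0006 m / 0.4 = 0.0015.

Call:
play_rows([
  [[0, 0, 0.0015, 0, 0, 0], [0, 0, 0.0015, 0, 0, 0]],
])

```text
time_s: 8.07
position: [0.5092, -0.2563, 0.0439]
tcp_rot: [[0.032, 0.999, -0.0], [0.999, -0.032, 0.0], [0.0, -0.0, -1.0]]
force: [0.8, 0.7, -1.3]
opening: 0.446
grasp_force: 30.0
```

Converted, 0.0005 m / 0.4 = 0.0013.

Call:
play_rows([
  [[0, 0, 0.0013, 0, 0, 0], [0, 0, 0.0013, 0, 0, 0]],
])

```text
time_s: 8.23
position: [0.5092, -0.2563, 0.0435]
tcp_rot: [[0.032, 0.999, -0.0], [0.999, -0.032, 0.0], [0.0, -0.0, -1.0]]
force: [-0.1, 0.5, -2.1]
opening: 0.448
grasp_force: 30.0
```

Converted, 0.0005 m / 0.4 = 0.0013.

Call:
play_rows([
  [[0, 0, 0.0013, 0, 0, 0], [0, 0, 0.0013, 0, 0, 0]],
])

```text
time_s: 8.4
position: [0.5092, -0.2563, 0.043]
tcp_rot: [[0.032, 0.999, -0.0], [0.999, -0.032, 0.0], [0.0, -0.0, -1.0]]
force: [-0.5, 0.1, -1.2]
opening: 0.447
grasp_force: 30.0
```

Converted, 0.0005 m / 0.4 = 0.0013.

Call:
play_rows([
  [[0, 0, 0.0013, 0, 0, 0], [0, 0, 0.0013, 0, 0, 0]],
])

```text
time_s: 8.57
position: [0.5093, -0.2563, 0.0426]
tcp_rot: [[0.032, 0.999, 0.0], [0.999, -0.032, -0.0], [-0.0, 0.0, -1.0]]
force: [-0.5, 0.1, -1.7]
opening: 0.445
grasp_force: 30.0
```

Converted, 0.0005 m / 0.4 = 0.0013.

Call:
play_rows([
  [[0, 0, 0.0013, 0, 0, 0], [0, 0, 0.0013, 0, 0, 0]],
])

```text
time_s: 8.73
position: [0.5093, -0.2563, 0.0425]
tcp_rot: [[0.032, 0.999, 0.0], [0.999, -0.032, -0.0], [-0.0, 0.0, -1.0]]
force: [-0.8, 0.4, 3.0]
opening: 0.446
grasp_force: 30.0
```

Converted, 0.0005 m / 0.4 = 0.0013.

Call:
play_rows([
  [[0, 0, 0.0013, 0, 0, 0], [0, 0, 0.0013, 0, 0, 0]],
])

```text
time_s: 8.9
position: [0.5093, -0.2563, 0.0425]
tcp_rot: [[0.032, 0.999, 0.0], [0.999, -0.032, -0.0], [-0.0, 0.0, -1.0]]
force: [-2.0, 1.7, 7.1]
opening: 0.445
grasp_force: 30.0
```

Contact felt: about 7 N, disc seated on the plate. Next I measure disc against pocket in one wrist picture.

```bash
cat > rl.py <<'E'
from h import *
d=imaging.capture('wrist');f=d['frame'];cv2.imwrite('pics/w4.png',f[:,:,::-1])
hsv=cv2.cvtColor(f,cv2.COLOR_RGB2HSV);m=cv2.inRange(hsv,(12,110,120),(30,255,255));m[:250]=0;m[335:]=0;m[:,:270]=0;m[:,360:]=0
ys,xs=np.nonzero(m);print(len(xs),xs.mean(),ys.mean(),backw(d,(xs.mean(),ys.mean()),.034).round(4))
E
python3 rl.py
```

```text
359 316.4011142061281 314.83565459610026 [ 0.5095 -0.2566  0.034 ]
```

View pics/w4.png

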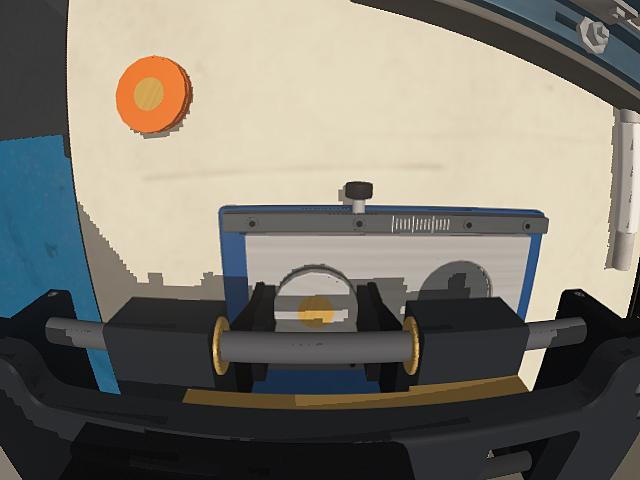

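The view shows the disc flat between the fingers with its spot at (316,315), the plate's left edge at row ~235, and the pocket top arc at (455,261).

Run:
```python
from h import *
d=imaging.capture('wrist');g=cv2.GaussianBlur(d['frame'].astype(float).mean(2),(3,3),0)
gr=np.gradient(g,axis=0);gc=np.gradient(g,axis=1)
e=np.array([backw(d,(c,228+np.argmax(gr[228:243,c])),.022) for c in list(range(260,520,6))])
a=np.polyfit(e[:,0],e[:,1],1);print('yaw',np.degrees(np.arctan(a[0])),'lane y@.51,.58',np.polyval(a,[.51,.58])-.034, e[:,1].std())
# pocket upper arc
P=[]
for c in range(432,482,4):
    r=250+np.argmin(gr[250:285,c]);P.append(backw(d,(c,r),.022))
P=np.array(P)[:,:2];A=np.c_[2*P,np.ones(len(P))]
from scipy.optimize import least_squares
s=least_squares(lambda q:np.hypot(*(P-q).T)-.0211,[.581,-.2575],loss='soft_l1',f_scale=3e-4);print('pocket',s.x,np.round(s.fun*1e3,2))
# disc upper rim at z=.034
D=[]
for c in range(296,340,4):
    r=255+np.argmax(abs(gr[255:272,c]));D.append((c,r))
print(D)
```

```text
yaw -1.91238047977395 lane y@.51,.58 [-0.2559652  -0.25830248] 0.0012652535203789789
pocket [ 0.58100888 -0.25780293] [ 0.01 -0.1   0.07  0.02  0.21  0.1  -0.32  0.01  0.03 -0.22 -0.21  0.09
  0.23]
[(296, np.int64(268)), (300, np.int64(267)), (304, np.int64(265)), (308, np.int64(264)), (312, np.int64(264)), (316, np.int64(264)), (320, np.int64(264)), (324, np.int64(263)), (328, np.int64(266)), (332, np.int64(267)), (336, np.int64(270))]
```

Call:
play_rows([
  [[0, 0.005, -0.0008, 0, 0, 0], [0, 0.015, -0.0008, 0, 0, 0], [0, 0.0275, -0.0008, 0, 0, 0], [0, 0.04, -0.0008, 0, 0, 0], [0.0005, 0.0525, -0.0008, 0, 0, 0], [0.0008, 0.065, -0.0008, 0, 0, 0], [0.001, 0.075, -0.0008, 0, 0, 0], [0.001, 0.0775, -0.0008, 0, 0, 0]],
])

```text
time_s: 9.67
position: [0.5396, -0.2567, 0.0425]
tcp_rot: [[0.031, 1.0, -0.002], [1.0, -0.031, 0.0], [0.0, -0.002, -1.0]]
force: [-5.0, -0.5, 7.7]
opening: 0.445
grasp_force: 30.0
```

Call:
play_rows([
  [[0, 0.005, 0, 0, 0, 0], [0, 0.015, 0, 0, 0, 0], [0, 0.0275, 0, 0, 0, 0], [0, 0.04, 0, 0, 0, 0], [0.0005, 0.0525, 0, 0, 0, 0], [0.0008, 0.065, 0, 0, 0, 0], [0.001, 0.075, 0, 0, 0, 0], [0.001, 0.075, 0, 0, 0, 0]],
])

```text
time_s: 10.33
position: [0.57, -0.2574, 0.0425]
tcp_rot: [[0.031, 1.0, -0.001], [1.0, -0.031, 0.0], [0.0, -0.001, -1.0]]
force: [-1.3, -0.3, 5.4]
opening: 0.447
grasp_force: 30.0
```

```bash
python3 -c "
from h import *
go(.581,-.258,.0425,-1.8)"; python3 rl.py
```

```text
t 10.33 shift [-0.0003  0.011  -0.    ] wz -0.0 cur [ 0.57   -0.2574  0.0425] -1.8 F [-1.3 -0.3  5.4] op 38.9
311 313.983922829582 315.7009646302251 [ 0.5691 -0.2581  0.034 ]
```

Converted, 0.0095 m / 0.4 = 0.0238, 0.008 m / 0.4 = 0.02.

Call:
play_rows([
  [[0, 0.005, -0.0008, 0, 0, 0], [0, 0.0125, -0.0008, 0, 0, 0], [0, 0.02, -0.0008, 0, 0, 0], [0, 0.0238, -0.0008, 0, 0, 0], [0, 0.0238, -0.0008, 0, 0, 0]],
])

```text
time_s: 10.8
position: [0.5802, -0.2578, 0.0422]
tcp_rot: [[0.032, 0.999, 0.001], [0.999, -0.032, -0.0], [-0.0, 0.001, -1.0]]
force: [-2.2, 0.4, 2.9]
opening: 0.445
grasp_force: 30.0
```

Call:
play_rows([
  [[0, 0, 0, 0, 0, 0], [0, 0, 0, 0, 0, 0], [0, 0, 0, 0, 0, 0], [0, 0, 0, 0, 0, 0]],
], fingers=0.044)

```text
time_s: 11.13
position: [0.5799, -0.2578, 0.0418]
tcp_rot: [[0.032, 0.999, 0.0], [0.999, -0.032, -0.0], [-0.0, 0.0, -1.0]]
force: [-0.9, 0.1, 0.6]
opening: 0.499
grasp_force: 0.0
```

```bash
python3 rl.py
```

```text
298 318.36241610738256 315.32214765100673 [ 0.581 -0.258  0.034]
```

View pics/w4.png

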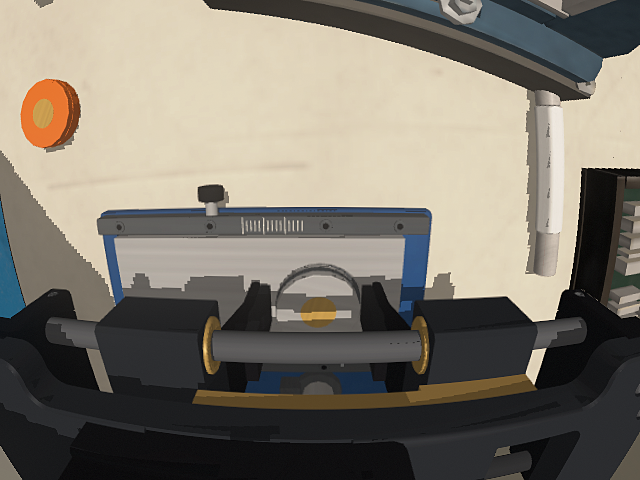

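The view shows the disc centred in the dark pocket ring with its spot at (318,315). It looks dropped, so I'll check with a gentle push.

Converted, 0.0045 m / 0.4 = 0.0113, 0.004 m / 0.4 = 0.01.

Call:
play_rows([
  [[0, 0.0025, 0, 0, 0, 0], [0, 0.005, 0, 0, 0, 0], [0, 0.0075, 0, 0, 0, 0], [0, 0.01, 0, 0, 0, 0], [0, 0.0113, 0, 0, 0, 0], [0, 0.0113, 0, 0, 0, 0]],
])

```text
time_s: 11.68
position: [0.5842, -0.2579, 0.0421]
tcp_rot: [[0.032, 0.999, -0.0], [0.999, -0.032, 0.0], [0.0, -0.0, -1.0]]
force: [0.2, -0.5, -0.3]
opening: 0.506
grasp_force: 0.2
```

Converted, 0.001 m / 0.4 = 0.0025, 0.0005 m / 0.4 = 0.0013.

Call:
play_rows([
  [[0, 0.0013, 0, 0, 0, 0], [0, 0.0025, 0, 0, 0, 0], [0, 0.0025, 0, 0, 0, 0]],
])

```text
time_s: 11.93
position: [0.5846, -0.2578, 0.042]
tcp_rot: [[0.032, 0.999, -0.002], [0.999, -0.032, 0.0], [0.0, -0.002, -1.0]]
force: [-1.9, -0.0, 0.3]
opening: 0.504
grasp_force: 1.1
```

Call:
play_rows([
  [[0, 0.0013, 0, 0, 0, 0], [0, 0.0025, 0, 0, 0, 0], [0, 0.0025, 0, 0, 0, 0]],
])

```text
time_s: 12.18
position: [0.585, -0.2579, 0.042]
tcp_rot: [[0.031, 1.0, -0.003], [1.0, -0.031, 0.001], [0.0, -0.003, -1.0]]
force: [-5.0, -0.9, 1.2]
opening: 0.502
grasp_force: 2.4
```

Converted, -0.004 m / 0.4 = -0.01.

Call:
play_rows([
  [[0, -0.01, 0, 0, 0, 0], [0, -0.01, 0, 0, 0, 0], [0, -0.01, 0, 0, 0, 0]],
], fingers=0.055)

```text
time_s: 12.43
position: [0.583, -0.258, 0.0424]
tcp_rot: [[0.033, 0.999, 0.002], [0.999, -0.033, -0.0], [-0.0, 0.002, -1.0]]
force: [-0.1, -0.8, -0.1]
opening: 0.61
grasp_force: 0.0
```

Converted, -0.16 m / 0.4 = -0.4, -0.15 m / 0.4 = -0.375.

Call:
play_rows([
  [[0, 0, -0.025, 0, 0, 0], [0, 0, -0.1, 0, 0, 0], [0, 0, -0.2, 0, 0, 0], [0, 0, -0.3, 0, 0, 0], [-0.075, -0.025, -0.375, 0, 0, 0], [-0.1625, -0.075, -0.4, 0, 0, 0], [-0.25, -0.15, -0.4, 0, 0, 0], [-0.25, -0.15, -0.4, 0, 0, 0]],
])

```text
time_s: 13.1
position: [0.5168, -0.3615, 0.2051]
tcp_rot: [[0.036, 0.999, 0.002], [0.999, -0.036, -0.006], [-0.006, 0.002, -1.0]]
force: [0.1, -0.2, -0.7]
opening: 0.632
grasp_force: 0.0
```

Run:
```python
from h import *
go(.577,-.3198,.2,-1.8)
d=imaging.capture('wrist');cv2.imwrite('pics/w5.png',d['frame'][:,:,::-1])
for n in ['swing_knob','setting_disc']: print(n,[(np.round(r['at'],4).tolist(),round(r['confidence'],2)) for r in finder.recognise('wrist',n)][:3])
```

```text
t 13.1 shift [0.0439 0.0586 0.0049] wz -0.26 cur [ 0.5168 -0.3615  0.2051] -2.06 F [ 0.1 -0.2 -0.7] op 55.0
swing_knob [([0.6203, -0.3286, 0.0646], 0.64)]
setting_disc [([0.4316, -0.1584, 0.009], 0.91), ([0.5813, -0.2547, 0.0304], 0.76)]
```

View pics/w5.png

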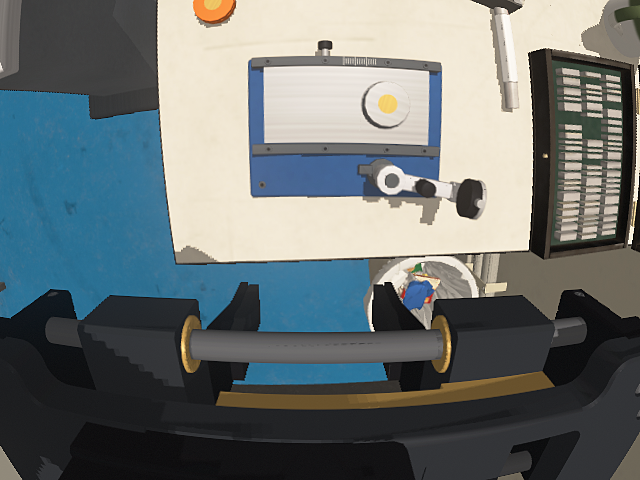

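The disc sits fully in the pocket at (386,104). The knob is at (426,187), the pivot at (393,180) and the dial at (470,198).

Run:
```python
from h import *
d=imaging.capture('wrist');g=d['frame'].astype(float).mean(2)
m=(g[172:204,408:444]<60).astype(np.uint8);n,l,st,ce=cv2.connectedComponentsWithStats(m)
i=1+np.argmax(st[1:,4]);print(st[i],ce[i]+[408,172]);k=ce[i]+[408,172]
for z in (.069,.074,.079): print(z,backw(d,k,z).round(4))
print('pivot',[(z,backw(d,(393,181),z).round(4).tolist()) for z in (.05,.06,.07)])
print('dial',backw(d,(470,198),.09).round(4))
```

```text
[  6  16  21  16 230] [423.63913043 196.5173913 ]
0.069 [ 0.6037 -0.3252  0.069 ]
0.074 [ 0.6022 -0.3243  0.074 ]
0.079 [ 0.6008 -0.3234  0.079 ]
pivot [(0.05, [0.5829, -0.3155, 0.05]), (0.06, [0.5809, -0.3141, 0.06]), (0.07, [0.5788, -0.3127, 0.07])]
dial [ 0.6343 -0.3228  0.09  ]
```

Converted, 56 degrees / 90 = 0.6222.

Call:
play_rows([
  [[0, 0, 0, 0, 0, 0.0778], [0, 0, 0, 0, 0, 0.1556], [0, 0, 0, 0, 0, 0.2333], [0, 0, 0, 0, 0, 0.3111], [0, 0, 0, 0, 0, 0.3889], [0, 0, 0, 0, 0, 0.4667], [0, 0, 0, 0, 0, 0.5444], [0, 0, 0, 0, 0, 0.6222]],
], fingers=0.03)

```text
time_s: 13.97
position: [0.5204, -0.3536, 0.2016]
tcp_rot: [[0.848, 0.53, -0.0], [0.53, -0.848, 0.001], [0.0, -0.001, -1.0]]
force: [0.3, -0.3, 0.3]
opening: 0.349
grasp_force: 0.0
```

```bash
python3 -c "
from h import *
go(.603,-.3195,.16,-92);print(bot.read_state()['joint_positions'])"
```

```text
t 13.97 shift [0.0882 0.0149 0.0417] wz 33.98 cur [ 0.5204 -0.3536  0.2016] -58.02 F [ 0.3 -0.3  0.3] op 30.4
[-4.43820479e+01  3.29992357e+01  8.35671506e+01  4.87413473e-02
  6.34979207e+01  1.36153478e+01]
```

Converted, 0.088 m / 0.4 = 0.22, 0.06 m / 0.4 = 0.15, 34 degrees / 90 = 0.3778.

Call:
play_rows([
  [[0.075, 0.0125, 0, 0, 0, 0.0778], [0.15, 0.025, 0, 0, 0, 0.1556], [0.22, 0.0375, 0.05, 0, 0, 0.2333], [0.22, 0.0375, 0.1, 0, 0, 0.3111], [0.22, 0.0375, 0.105, 0, 0, 0.3778], [0.22, 0.0375, 0.105, 0, 0, 0.3778], [0.22, 0.0375, 0.105, 0, 0, 0.3778]],
])

```text
time_s: 14.55
position: [0.6024, -0.3198, 0.1595]
tcp_rot: [[1.0, -0.027, -0.001], [-0.027, -1.0, 0.001], [-0.001, -0.001, -1.0]]
force: [0.3, 0.1, -0.7]
opening: 0.349
grasp_force: 0.0
```

Run:
```python
from h import *
go(.603,-.3195,.08,-92)
d=imaging.capture('wrist');cv2.imwrite('pics/w6.png',d['frame'][:,:,::-1])
```

```text
t 14.55 shift [ 0.0007 -0.0002  0.0795] wz 0.46 cur [ 0.6024 -0.3198  0.1595] -91.54 F [ 0.3  0.1 -0.7] op 30.3
```

View pics/w6.png

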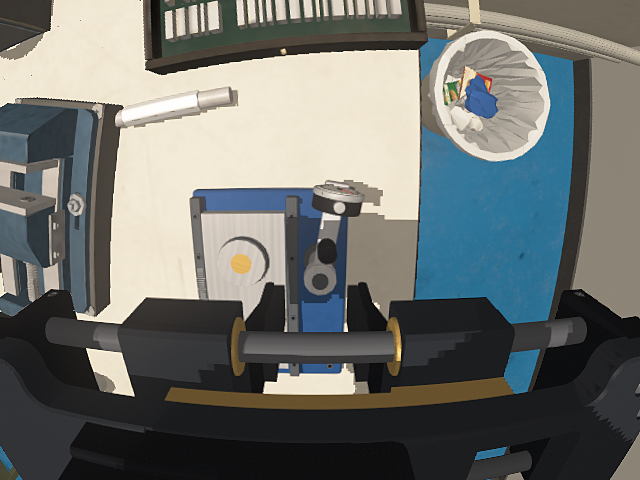

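The view shows the knob with its top at about (327,246), the pivot at (319,280) and the dial at (338,198). The disc is still home at (242,262).

Run:
```python
from h import *
d=imaging.capture('wrist');g=d['frame'].astype(float).mean(2)
m=(g[228:272,308:346]<60).astype(np.uint8);n,l,st,ce=cv2.connectedComponentsWithStats(m)
for i in range(1,n):
    if st[i,4]>30: print(st[i]+[308,228,0,0,0],ce[i]+[308,228],backw(d,ce[i]+[308,228],.071).round(4))
print(backw(d,(327,246),.079).round(4),backw(d,(319,280),.06).round(4),backw(d,(319,280),.07).round(4))
```

```text
[316 228  30  44 610] [330.15901639 253.63770492] [ 0.6032 -0.3293  0.071 ]
[ 0.6111 -0.3272  0.079 ] [ 0.5798 -0.3214  0.06  ] [ 0.584  -0.3215  0.07  ]
```

Converted, 0.069 m / 0.4 = 0.1725, 0.06 m / 0.4 = 0.15, 8 degrees / 90 = 0.0889.

Call:
play_rows([
  [[0.005, 0.015, 0.05, 0, 0, 0.0556], [0.005, 0.015, 0.1, 0, 0, 0.0889], [0.005, 0.015, 0.1375, 0, 0, 0.0889], [0.005, 0.015, 0.15, 0, 0, 0.0889], [0.005, 0.015, 0.1625, 0, 0, 0.0889], [0.005, 0.015, 0.1725, 0, 0, 0.0889], [0.005, 0.015, 0.1725, 0, 0, 0.0889]],
])

```text
time_s: 15.23
position: [0.6036, -0.3279, 0.0914]
tcp_rot: [[0.985, -0.17, 0.001], [-0.17, -0.985, -0.0], [0.001, 0.0, -1.0]]
force: [0.2, -0.1, 0.3]
opening: 0.343
grasp_force: 0.0
```

No contact, so the tips straddle the knob. Going down 10 mm more and closing to a loose cage.

Converted, 0.0105 m / 0.4 = 0.0263, 0.008 m / 0.4 = 0.02.

Call:
play_rows([
  [[0, 0, 0.01, 0, 0, 0], [0, 0, 0.02, 0, 0, 0], [0, 0, 0.0263, 0, 0, 0], [0, 0, 0.0263, 0, 0, 0], [0, 0, 0.0263, 0, 0, 0]],
])

```text
time_s: 15.65
position: [0.6033, -0.3277, 0.0805]
tcp_rot: [[0.985, -0.171, -0.0], [-0.171, -0.985, 0.0], [-0.0, -0.0, -1.0]]
force: [0.5, -0.2, -0.7]
opening: 0.343
grasp_force: 0.0
```

Call:
play_rows([
  [[0, 0, 0, 0, 0, 0], [0, 0, 0, 0, 0, 0], [0, 0, 0, 0, 0, 0], [0, 0, 0, 0, 0, 0]],
], fingers=0.018)

```text
time_s: 15.98
position: [0.6035, -0.3278, 0.0808]
tcp_rot: [[0.985, -0.171, 0.0], [-0.171, -0.985, -0.0], [0.0, 0.0, -1.0]]
force: [0.2, -0.3, -0.1]
opening: 0.217
grasp_force: 0.0
```

Run:
```python
from h import *
s=bot.read_state();p=s['position'];go(*p,-92)
P=np.array([.577,-.3203]);r=p[:2]-P;print('r',np.hypot(*r),np.degrees(np.arctan2(r[1],r[0])),s['opening']*87,s['grasp_force'])
R=np.array(s['tcp_rot'])[:2,:2]
a0=np.degrees(np.arctan2(r[1],r[0]))
for a in (10,30,50,70,88,92):
    q=P+.027*np.array([np.cos(np.radians(a)),np.sin(np.radians(a))]);print(a,(R.T@(q-p[:2])).round(4))
```

```text
t 15.98 shift [0. 0. 0.] wz -7.83 cur [ 0.6035 -0.3278  0.0808] -99.83 F [ 0.2 -0.3 -0.1] op 18.9
r 0.027495593673165855 -15.821580896670616 18.86179712091601 0.0
10 [-0.0019 -0.012 ]
30 [-0.0066 -0.0202]
50 [-0.0138 -0.0262]
70 [-0.0226 -0.0294]
88 [-0.031  -0.0296]
92 [-0.0329 -0.0293]
```

Converted, -0.0252 m / 0.4 = -0.063, -0.0202 m / 0.4 = -0.0505, -56 degrees / 90 = -0.6222.

Call:
play_rows([
  [[-0.0008, -0.0088, 0, 0, 0, -0.0778], [-0.0025, -0.0188, 0, 0, 0, -0.1556], [-0.0048, -0.03, 0, 0, 0, -0.2333], [-0.01, -0.0408, 0, 0, 0, -0.3111], [-0.0165, -0.0505, 0, 0, 0, -0.3889], [-0.0238, -0.058, 0, 0, 0, -0.4667], [-0.0308, -0.063, 0, 0, 0, -0.5444], [-0.0308, -0.063, 0, 0, 0, -0.6222]],
])

```text
time_s: 16.65
position: [0.5963, -0.302, 0.0809]
tcp_rot: [[0.688, 0.726, 0.002], [0.726, -0.688, -0.003], [-0.0, 0.004, -1.0]]
force: [1.3, -2.5, -0.3]
opening: 0.208
grasp_force: 1.0
```

Run:
```python
from h import *
s=bot.read_state();p=s['position'];go(*p,-2)
P=np.array([.577,-.3203]);r=p[:2]-P;print('r',np.hypot(*r),np.degrees(np.arctan2(r[1],r[0])),s['opening']*87,s['grasp_force'])
R=np.array(s['tcp_rot'])[:2,:2]
for a in (55,65,75,85,95,100):
    q=P+.0265*np.array([np.cos(np.radians(a)),np.sin(np.radians(a))]);print(a,(R.T@(q-p[:2])).round(4))
d=imaging.capture('wrist')
for n in ['swing_knob','gauge_arm']: print(n,[(np.round(q['at'],4).tolist(),round(q['confidence'],2)) for q in finder.recognise('wrist',n)][:2])
```

```text
t 16.65 shift [0. 0. 0.] wz -41.47 cur [ 0.5963 -0.302   0.0809] -43.47 F [ 1.3 -2.5 -0.3] op 18.1
r 0.026588331143579315 43.45772063662609 18.11891883581485 0.9963720291852951
55 [-0.0003 -0.0053]
65 [-0.0014 -0.0098]
75 [-0.0033 -0.0141]
85 [-0.0058 -0.0179]
95 [-0.009  -0.0213]
100 [-0.0108 -0.0227]
swing_knob [([0.6218, -0.2828, 0.0805], 0.69)]
gauge_arm [([0.6218, -0.2847, 0.0797], 0.86)]
```

Converted, -0.0198 m / 0.4 = -0.0495, -0.0141 m / 0.4 = -0.0353, -41 degrees / 90 = -0.4556.

Call:
play_rows([
  [[-0.0005, -0.01, 0, 0, 0, -0.0778], [-0.002, -0.0188, 0, 0, 0, -0.1556], [-0.005, -0.0275, 0, 0, 0, -0.2333], [-0.0083, -0.0353, 0, 0, 0, -0.3111], [-0.0125, -0.042, 0, 0, 0, -0.3889], [-0.0155, -0.046, 0, 0, 0, -0.4556], [-0.0188, -0.0495, 0, 0, 0, -0.4556], [-0.0188, -0.0495, 0, 0, 0, -0.4556]],
])

```text
time_s: 17.47
position: [0.5775, -0.2932, 0.0814]
tcp_rot: [[0.055, 0.998, 0.004], [0.999, -0.055, -0.002], [-0.001, 0.004, -1.0]]
force: [4.5, -1.2, 0.5]
opening: 0.207
grasp_force: 2.1
```

Converted, -0.002 m / 0.4 = -0.005, -0.001 m / 0.4 = -0.0025.

Call:
play_rows([
  [[0, -0.0025, 0, 0, 0, 0], [0, -0.005, 0, 0, 0, 0], [0, -0.005, 0, 0, 0, 0]],
])

```text
time_s: 17.72
position: [0.5773, -0.2932, 0.0814]
tcp_rot: [[0.054, 0.999, 0.007], [0.999, -0.054, -0.003], [-0.002, 0.007, -1.0]]
force: [8.4, -1.7, -2.4]
opening: 0.209
grasp_force: 4.0
```

Call:
play_rows([
  [[0, -0.0025, 0, 0, 0, 0], [0, -0.0038, 0, 0, 0, 0], [0, -0.0038, 0, 0, 0, 0]],
])

```text
time_s: 17.97
position: [0.5772, -0.2932, 0.0814]
tcp_rot: [[0.054, 0.998, 0.01], [0.999, -0.054, -0.003], [-0.003, 0.01, -1.0]]
force: [11.3, -1.5, -3.9]
opening: 0.208
grasp_force: 5.5
```

Call:
play_rows([
  [[0, 0.005, 0, 0, 0, 0], [0, 0.01, 0, 0, 0, 0], [0, 0.0125, 0, 0, 0, 0], [0, 0.0125, 0, 0, 0, 0], [0, 0.0125, 0, 0, 0, 0]],
], fingers=0.028)

```text
time_s: 18.38
position: [0.5766, -0.292, 0.0802]
tcp_rot: [[0.05, 0.999, -0.002], [0.999, -0.05, 0.001], [0.001, -0.002, -1.0]]
force: [-0.2, 0.3, 0.4]
opening: 0.316
grasp_force: 0.0
```

Converted, -0.12 m / 0.4 = -0.3, -0.1 m / 0.4 = -0.25.

Call:
play_rows([
  [[0, 0, -0.025, 0, 0, 0], [0, 0, -0.075, 0, 0, 0], [0, 0, -0.15, 0, 0, 0], [0, 0, -0.25, 0, 0, 0], [-0.1, -0.075, -0.3, 0, 0, 0], [-0.2, -0.15, -0.3, 0, 0, 0], [-0.25, -0.2, -0.3, 0, 0, 0], [-0.25, -0.2, -0.3, 0, 0, 0]],
])

```text
time_s: 19.05
position: [0.4887, -0.3935, 0.2025]
tcp_rot: [[0.054, 0.999, -0.001], [0.999, -0.054, -0.004], [-0.004, -0.001, -1.0]]
force: [0.1, 0.8, -0.3]
opening: 0.32
grasp_force: 0.0
```

Run:
```python
from h import *
s=bot.read_state();go(*s['position'],-2)
d=imaging.capture('wrist');cv2.imwrite('pics/w7.png',d['frame'][:,:,::-1])
for n in ['swing_knob','setting_disc']:
  for o in finder.outline_of('wrist',n):
    ys,xs=np.nonzero(o['pixels']);print(n,round(o['confidence'],2),xs.mean(),ys.mean(),xs.min(),xs.max(),ys.min(),ys.max())
g=d['frame'].astype(float).mean(2)
# knob: dark blob search around the expected place
K,R,t=d['camera_matrix'],np.array(d['R']),np.array(d['t'])
def proj(X):
    c=R@X+t;th=np.arctan2(np.hypot(c[0],c[1]),c[2]);return K[:2,2]+K[0][0]*th*c[:2]/np.hypot(c[0],c[1])
for n,X in dict(pivot=[.577,-.3203,.06],knob_stop=[.5779,-.2943,.071],knob_01=[.5804,-.2945,.071],dial=[.579,-.258,.09],disc=[.581,-.258,.03]).items(): print(n,proj(np.array(X)).round(1))
k=proj(np.array([.5779,-.2943,.071])).round().astype(int)
x,y=k-14;m=(g[y:y+28,x:x+28]<60).astype(np.uint8);n,l,st,ce=cv2.connectedComponentsWithStats(m)
for i in range(1,n):
    if st[i,4]>20: print(st[i],ce[i]+[x,y],backw(d,ce[i]+[x,y],.071).round(4))
```

```text
t 19.05 shift [0. 0. 0.] wz -1.11 cur [ 0.4887 -0.3935  0.2025] -3.11 F [ 0.1  0.8 -0.3] op 27.8
swing_knob 0.69 426.6211579699786 94.11972837741244 408 453 45 153
setting_disc 0.59 405.44089012517384 69.03894297635605 392 437 47 89
pivot [424.1 138.7]
knob_stop [428.4 105. ]
knob_01 [431.5 105.3]
dial [435.1  53.5]
disc [416.   66.7]
[  5   7  21  17 185] [428.76216216 107.13513514] [ 0.5781 -0.2959  0.071 ]
```

```bash
python3 -c "
from rig import bot
print(bot.hand_in())"
```

```text
the job is handed in; nothing more can be done
None
```

I laid the disc on the lead-in, slid it home in the pocket and swung the gauge arm against its stop. I then handed the job in at about 19 s; the hand-in call returned no verdict.

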